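# Slide a block along the fence into the drilling jig's corner

## Robot

A 6-joint arm with a two-finger parallel gripper is mounted at the origin on a cart in front of the work surface, level with it; the furniture and walls round the work are solid. World frame = base frame: x ahead of the robot, y to its left, z up, the work surface at z = 0. Lengths are in m, angles in rad, forces in N, time in s.
With the tool pointing down it reaches from about 0.35 to 0.975 m from the base axis. Payload 4.9 kg.
Tool frame: the origin (TCP) lies midway between the tips of the shut fingers; the grasp point (between the pads) lies 19 mm behind it; z points along the fingers, y is the line along which they close (so a half turn about z gives the same grasp; the last joint's range is limited). The gripper opens to 85 mm and grips with 20 to 120 N. Pads are 22 mm wide; open, the fingers measure 114 mm over their backs; the gripper's body (76 mm by 85 mm) begins 54 mm behind the grasp point. The pads swing forward as they close: fully open they stand 13 mm farther back than shut.
Start: joints at [-1.332, 0.053, 1.613, -0, 1.476, -0.119], TCP at [0.219, -0.585, 0.231] pointing down, gripper open.
Joint ranges: [-3.01, 3.01], [-1.01, 2.22], [0.06, 2.58], [-1.02, 4.17], [0.09, 2.62], [-3.14, 3.14]. Speed limits (rad/s): [2.57, 2.57, 3.14, 3.14, 3.14, 3.14].

## Interface

Orientations are given as a unit quaternion [w, x, y, z].
In Python, from plant import state, grab_frame, camera_info, job_done, spot_in, masks_of, pinpoint gives the robot as it stands.
- The arm moves only by the shell command python3 -m handwheel 'ROWS' [OPENING]. ROWS is JSON, a list that holds one entry, the list of rows, each a list of 6 numbers: the shift along the world's x, y, z in m, then the turn, a rotation vector about the world's x, y, z in degrees. In form: [[[tx, ty, tz, ax, ay, az], ...]]. A call has 1 to 20 rows; each row shifts and turns the commanded pose from where the row before left it; what a row does not reach is not made up. A row lasts 1/12 s, in which the tool goes at most 41.7 mm and 7.16 degrees, less where a joint would pass 70% of its speed; a pose out of reach is approached as far as the arm can. A call is refused whole if a number of a shift passes 0.0417 or a number of a turn 7.16, either way. A call with a gripper value outside its range is refused whole. OPENING is the opening, from 0 (shut) to 1 (fully open), set as the call begins (- or left out, the last holds). The fingers move at their own pace and stop on an object; the grip force is fixed at half the most. Time passes only in rows, so rows that do not move let the fingers close. It gives the time, the measured TCP pose, the force, the opening and the grip force at its end, in the units of the state.
- state(): the state, without advancing time (a new reading comes with each control period).
- grab_frame(name): name is "side" or "top"; returns (picture, depth): 384x512x3 uint8, blue, green, red; 384x512 float32, m along the optical axis (not along the pixel's ray), 0 where there is no reading.
- camera_info(name): a dict with "fx", "fy", "cx", "cy" (pixels), "T" (4x4, takes a point from camera to world coordinates). Camera axes: x right, y up, looking along -z (the intrinsics and any distortion apply to the point x, -y, -z); pixel columns grow to the right and rows downward; lengths in m; the calibration is good to about 2 mm. A picture is of the moment at which its call begins. camera_info takes no time and is no camera call.
- job_done(): hands the job in; it is judged then, once.
Trained networks look in the newest picture that a camera, given by its name, has taken for a name from the list of things; names that differ only in an ending like _2 or _b are one class to them, and where a whole thing is asked for, a point or a joint stands for the part that bears it (a point fixed in the world has none). Each returns a list of dicts, best first, with "conf" (0 to 1); they miss things now and then, are a little off and sometimes report something else, mostly with a low value. They report only what shows in the picture. A call takes as long as a camera call. They do not tell look-alikes from the thing itself.
- spot_in(camera, thing): "box" ([left, top, width, height] in pixels, round what is visible of it).
- masks_of(camera, thing): "region" (384x512 bool, what is visible of it) and "box" ([left, top, width, height] in pixels, round what is visible of it).
- pinpoint(camera, thing): "position" ([column, row] in pixels: a listed point, or the origin of a listed thing).
The state is a dict: "time": time; "joint_pos": joint angles; "joint_vel": joint speeds; "joint_efforts": joint torques, N m; "tool_pos": TCP position; "tool_rot": TCP orientation; "contact_force": force on the tool from outside, world axes, zero at the start; "ft_torque": the same for the moment, N m; "gripper_width": opening from 0.0 (shut) to 1.0 (fully open); "grasp_force": force on a finger pad.
Only numpy, scipy, OpenCV 4.12 (cv2) and the standard library are available. Lean on these libraries where they do the work, as an engineer would, in place of code of your own. Each camera call takes 0.05 s, during which the arm holds its last target. There are 200 camera calls.

## Task

Load the small wooden block that lies on the drilling jig into its corner pocket by pushing it with the fingertips only, never lifting it off the board. First push it straight back until its long side lies flat against the long metal fence, well short of the orange end stop; then slide it along the fence, keeping it against the fence, until it is fully home in the pocket, flush against both the fence and the end stop. Leave the cup, the roll of tape and the plug adapter where they are.

Things in the scene. Friction and masses are not known exactly. Their poses are not given: they have to be found in the camera images.
- jig: Drilling jig, rigid, fixed to the bench: grey base board 170 mm (x) x 340 mm (y), its top 40 mm above the bench (12 mm thick, on four feet). Origin: on the bench under the board's centre. Axes: x across the board (away from the robot at yaw 0), y along it (to the left at yaw 0), z up; turned at most 0.3 rad. It carries a metal fence along its far long edge, and an orange end stop and an orange keeper lip at its left end.
- fence_face (a point): Middle of the fence's working face, on the board (jig x = 65, y = 0, z = 40 mm); axes as the jig's. The metal fence is 20 mm thick, runs the board's whole length along y, and its top is 70 mm above the bench. The face is upright and looks to -x.
- stop_face (a point): Point of the orange end stop's working face on the board, in the corner with the fence (jig x = 65, y = 150, z = 40 mm); axes as the jig's. The face is upright and looks to -y; the stop is 20 mm thick, reaches from the fence 79 mm toward -x, and its top is 70 mm above the bench.
- keeper_face (a point): Right end of the keeper lip's inner face, on the board (jig x = 1, y = 110, z = 40 mm); axes as the jig's. The lip runs from here 40 mm in +y to the stop, is 15 mm thick in -x, its top 56 mm above the bench. The pocket between it and the fence is 64 mm wide; a short flared mouth, to jig y = 95 mm, opens away from the fence. Pushed blocks enter only along the fence.
- offcut_center (a point): Centre, half-way up, of the small loose brown wooden block: 60 mm along its x, 100 mm along its y, 22 mm high, 0.04 to 0.1 kg. It starts flat on the board (its top 62 mm above the bench), clear of the fence and right of the pocket: jig x -35 to -10 mm, jig y -110 to -30 mm, its y axis within 0.3 rad of the jig's. It slides freely on the board.
- pocket (a point): Where the block's centre is when it is fully home (jig x = 35 mm, y = 100 mm, z = 51 mm), the block's long side along the fence. Axes as the jig's.
- cup: Small translucent plastic cup, 57 mm in diameter, 52 mm high, standing upright; bystander. Origin: centre of its underside.
- tape: Small dark roll of tape lying flat, 53 mm in diameter, 19 mm high; bystander. Origin: centre of its underside.
- adapter: Small white plug adapter, 48 x 62 x 30 mm; bystander. Origin: centre of its underside. The three bystanders stand on the bench just behind the fence and left of the end stop, in any order.
- offcut: The same wooden block; origin at the centre of its underside, axes as above (11 mm below point offcut_center).
Things that resemble listed ones, but are neither listed nor needed, are in the scene too. Of the things like the offcut, leave any that is black; of the rest the smaller one is meant.

How it is judged:
By the outcome, as a careful person would: the job done as asked, in the order asked, and still so for the second after the job is handed in, with the robot touching nothing.
It also fails if it takes over 61 s, if anything falls off the work surface, if the arm or the gripper's body presses on something with over 40 N, if the wrist force passes 120 N, or if a joint passes its speed limit or range.

## Working session

There is one attempt and no reset: what is moved stays moved. The work goes in short steps, Python scripts to look and compute and a shell command to move; the robot and the scene stay as the last step left them, time stands still between calls to the robot, and variables do not carry over. Pictures are saved under pics/ and viewed, at most 10 in all, crops included, and the job is handed in when it is done.

```bash
mkdir -p pics; cat > h.py <<'E'
import numpy as np, cv2
from plant import *
def ray(cam,u,v):
    c=camera_info(cam); T=np.array(c["T"])
    d=np.array([(u-c["cx"])/c["fx"],-(v-c["cy"])/c["fy"],-1.0])
    return T[:3,3],T[:3,:3]@d
def at_z(cam,u,v,z):
    o,d=ray(cam,u,v); return o+d*(z-o[2])/d[2]
def at_d(cam,u,v,dep):
    o,d=ray(cam,u,v); return o+d*dep
E
python3 - <<'E'
from h import *
ims=[]
for n in("top","side"):
    p,d=grab_frame(n); np.save(n+"_d.npy",d); cv2.imwrite(n+".png",p)
    cv2.imwrite(f"pics/{n}1.png",cv2.resize(p,(800,600)))
    c=camera_info(n); print({k:(np.round(v,3).tolist() if k!="T" else np.round(v,3).tolist()) for k,v in c.items()})
    for t in("offcut_center","offcut","fence_face","stop_face","keeper_face","pocket","jig"):
        print(n,t,[(np.round(r["position"]).tolist(),round(r["conf"],2)) for r in pinpoint(n,t)])
    print([(r["box"],round(r["conf"],2)) for r in spot_in(n,"offcut")])
print(state()["time"])
E
```

```text
{'fx': 443.19, 'fy': 443.19, 'cx': 269.512, 'cy': 197.055, 'T': [[0.017, 0.977, -0.211, 0.356], [-1.0, 0.015, -0.007, 0.033], [-0.004, 0.211, 0.977, 1.064], [0.0, 0.0, 0.0, 1.0]]}
top offcut_center [([158.0, 240.0], 0.7), ([390.0, 278.0], 0.67), ([294.0, 214.0], 0.65)]
top offcut [([299.0, 210.0], 0.97), ([385.0, 276.0], 0.66), ([163.0, 238.0], 0.6)]
top fence_face [([294.0, 150.0], 0.68), ([277.0, 168.0], 0.58)]
top stop_face [([212.0, 168.0], 0.75), ([231.0, 182.0], 0.17)]
top keeper_face [([225.0, 194.0], 0.67), ([187.0, 189.0], 0.37)]
top pocket [([235.0, 180.0], 0.72), ([188.0, 191.0], 0.21)]
top jig [([274.0, 201.0], 0.89)]
[([145.4, 218.9, 27.5, 42.8], 0.93), ([360.9, 245.4, 52.1, 70.8], 0.86), ([274.0, 200.2, 44.9, 29.3], 0.56)]
{'fx': 364.732, 'fy': 364.732, 'cx': 256.3, 'cy': 188.97, 'T': [[-0.817, 0.245, -0.522, 0.091], [-0.576, -0.374, 0.726, 0.739], [-0.017, 0.894, 0.447, 0.481], [0.0, 0.0, 0.0, 1.0]]}
side offcut_center [([364.0, 184.0], 0.98), ([285.0, 185.0], 0.62)]
side offcut [([285.0, 187.0], 0.82), ([362.0, 185.0], 0.69)]
side fence_face [([245.0, 188.0], 0.63)]
side stop_face [([208.0, 208.0], 0.87), ([264.0, 206.0], 0.28)]
side keeper_face [([239.0, 207.0], 0.79)]
side pocket [([227.0, 198.0], 0.62)]
side jig [([264.0, 204.0], 0.55)]
[([265.5, 172.5, 39.9, 26.1], 0.84), ([335.7, 168.2, 56.0, 28.0], 0.57), ([202.9, 262.3, 54.6, 15.8], 0.42)]
0.9
```

View pics/top1.png

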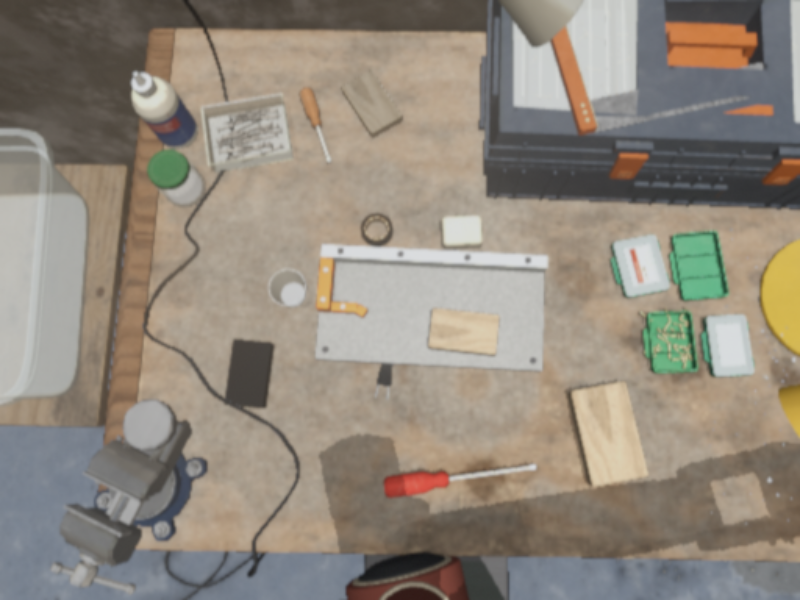

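View pics/side1.png

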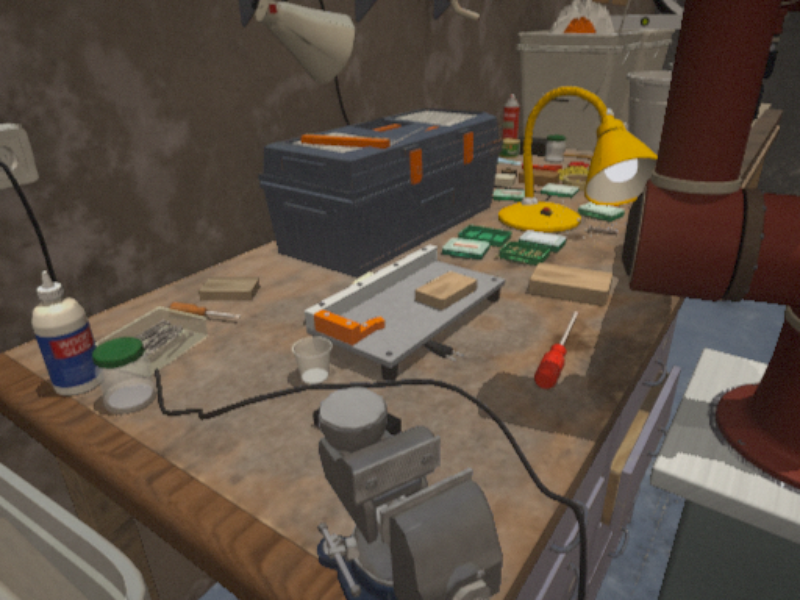

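The candidates in the top picture (512-px coordinates) are:
- black block at (159,240), to be left
- larger wooden block at (390,278), on the bench
- greyish piece at (238,65), on the bench
- small wooden block on the jig at (297,212)

The one on the jig is meant: it is the smaller non-black block and it lies on the board. I'll confirm this with a crop and measure it.

```bash
python3 - <<'E'
from h import *
p=cv2.imread("top.png"); d=np.load("top_d.npy")
cv2.imwrite("pics/crop1.png",cv2.resize(p[145:245,195:355],None,fx=5,fy=5,interpolation=cv2.INTER_CUBIC))
hsv=cv2.cvtColor(p,cv2.COLOR_BGR2HSV)
roi=np.zeros(p.shape[:2],np.uint8); roi[190:235,262:330]=1
m=((hsv[...,1]>60)&(roi>0)).astype(np.uint8)
n,l,s,c=cv2.connectedComponentsWithStats(m); k=1+np.argmax(s[1:,4]); print("area",s[k])
ct=max(cv2.findContours((l==k).astype(np.uint8),0,1)[0],key=cv2.contourArea)
b=cv2.boxPoints(cv2.minAreaRect(ct))
w=np.array([at_z("top",*q,.062) for q in b]);print(np.round(b,1).tolist(),np.round(w,4).tolist(),np.round(w.mean(0),4))
print("sides",np.linalg.norm(np.diff(w,axis=0),axis=1))
print("depth z",at_d("top",297,212,d[212,297]), "board",at_d("top",260,215,d[215,260]))
for nme,q,z in [("board nl",(316,358),.04),("board nr",(542,370),.04),("fence fl",(322,245),.07),("fence fr",(548,257),.07)]:
    print(nme,np.round(at_z("top",q[0]/1.5625,q[1]/1.5625,z),4))
E
```

```text
area [277 208  23   8 101]
[[277.0, 208.0], [299.0, 208.0], [299.0, 215.0], [277.0, 215.0]] [[0.547, 0.0225, 0.062], [0.5478, -0.0281, 0.062], [0.5315, -0.0281, 0.062], [0.5307, 0.0223, 0.062]] [ 0.5393 -0.0029  0.062 ]
sides [0.05058569 0.01632571 0.05041482]
depth z [ 0.53912066 -0.02373761  0.05821321] board [0.53414242 0.06190499 0.03866497]
board nl [0.4984 0.1956 0.04  ]
board nr [ 0.4859 -0.1405  0.04  ]
fence fl [0.6648 0.1902 0.07  ]
fence fr [ 0.6514 -0.1478  0.07  ]
```

View pics/crop1.png

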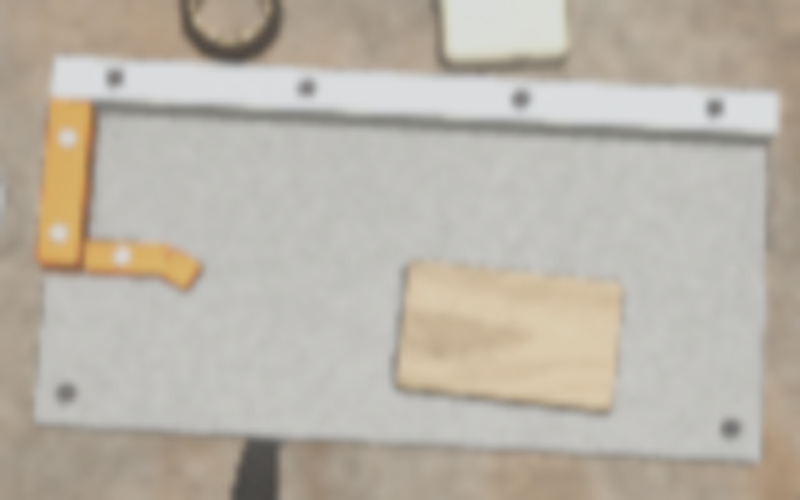

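The crop shows the small light wooden block lying alone on the grey board. Its corners are at about (409,262), (622,286), (609,411) and (396,387) in crop pixels, with the orange pocket at upper left.

```bash
cat >> h.py <<'E'
from scipy.spatial.transform import Rotation as R
JO=np.array([.5751,.0244]); JY=-.038
def tojig(p):
    c,s=np.cos(JY),np.sin(JY); q=np.asarray(p)[:2]-JO; return np.array([c*q[0]+s*q[1],-s*q[0]+c*q[1]])
def toworld(q):
    c,s=np.cos(JY),np.sin(JY); return JO+np.array([c*q[0]-s*q[1],s*q[0]+c*q[1]])
def st():
    s=state(); M=R.from_quat(np.roll(s["tool_rot"],-1)).as_matrix()
    print("t",s["time"],"tcp",np.round(s["tool_pos"],4),"jig",np.round(tojig(s["tool_pos"]),4),"F",np.round(s["contact_force"],1),"w",s["gripper_width"])
    print("tool y,z",np.round(M[:,1],3),np.round(M[:,2],3)); return s
E
python3 - <<'E'
from h import *
cr=lambda u,v:(195+u/5-.4,145+v/5-.4)
f=lambda u,v,z:at_z("top",*cr(u,v),z)
for n,u,v,z in [("fence fl",50,57,.07),("fence fr",780,92,.07),("fence nr edge",778,136,.07),("fence nl edge",92,102,.07),("board nl",34,424,.04),("board nr",760,461,.04),("stop fence corner",92,102,.07),("stop near right",82,269,.07)]:
    print(n,np.round(f(u,v,z),4),np.round(tojig(f(u,v,z)),4))
B=[f(*q,.062) for q in((409,262),(622,286),(609,411),(396,387))]
J=np.array([tojig(b) for b in B]);print(np.round(J,4).tolist(),"c",J.mean(0),"sides",np.linalg.norm(J[0]-J[1]),np.linalg.norm(J[1]-J[2]))
v=J[0]-J[1];print("yaw in jig",np.arctan2(-v[0],v[1]))
st()
E
```

```text
fence fl [0.6667 0.1937 0.07  ] [0.0851 0.1727]
fence fr [ 0.655  -0.1476  0.07  ] [ 0.0863 -0.1688]
fence nr edge [ 0.6337 -0.1462  0.07  ] [ 0.065  -0.1682]
fence nl edge [0.6452 0.1731 0.07  ] [0.0644 0.1512]
board nl [0.4977 0.1976 0.04  ] [-0.0839  0.1701]
board nr [ 0.4859 -0.1398  0.04  ] [-0.0829 -0.1675]
stop fence corner [0.6452 0.1731 0.07  ] [0.0644 0.1512]
stop near right [0.5655 0.1742 0.07  ] [-0.0153  0.1493]
[[-0.0022, -0.0003], [-0.0082, -0.0989], [-0.0667, -0.0948], [-0.0609, 0.0027]] c [-0.03448089 -0.04784341] sides 0.09885354352166147 0.05858657574434923
yaw in jig -0.06101514877278441
t 0.9 tcp [ 0.2189 -0.5854  0.2313] jig [-0.3328 -0.6229] F [-0.8  0.2  0.5] w 0.9976545510148647
tool y,z [ 0.35  -0.937  0.   ] [ 0. -0. -1.]
```

```bash
python3 -m handwheel '[[[0.0034,0.0306,0,0,0,-1.25],[0.0034,0.0306,0,0,0,-1.25],[0.0034,0.0306,0,0,0,-1.25],[0.0034,0.0306,0,0,0,-1.25],[0.0034,0.0306,0,0,0,-1.25],[0.0034,0.0306,0,0,0,-1.25],[0.0034,0.0306,0,0,0,-1.25],[0.0034,0.0306,0,0,0,-1.25],[0.0034,0.0306,0,0,0,-1.25],[0.0246,0.032,0,0,0,-1.25],[0.0246,0.032,0,0,0,-1.25],[0.0246,0.032,0,0,0,-1.25],[0.0246,0.032,0,0,0,-1.25],[0.0246,0.032,0,0,0,-1.25],[0.0246,0.032,0,0,0,-1.25],[0.0246,0.032,0,0,0,-1.25],[0.0246,0.032,0,0,0,-1.25],[0.0246,0.032,0,0,0,-1.25],[0,0,0,0,0,0]]]' 0.5; python3 -c "
from h import *; st()"
```

```text
time: 2.48
tool_pos: [0.4733, -0.017, 0.2313]
tool_rot: [-0.001, 1.0, -0.014, 0.0]
contact_force: [-0.3, -0.4, 0.9]
gripper_width: 0.496
grasp_force: 0.0
t 2.4833 tcp [ 0.4733 -0.017   0.2313] jig [-0.1002 -0.0452] F [-0.3 -0.4  0.9] w 0.4963759112314237
tool y,z [-0.028 -1.    -0.003] [ 0.001  0.002 -1.   ]
```

```bash
python3 -m handwheel '[[[0,-0.001,-0.03,0,0,-0.4],[0,-0.001,-0.03,0,0,0],[0,-0.001,-0.03,0,0,0],[0,0,-0.03,0,0,0],[0,0,-0.025,0,0,0],[0,0,-0.02,0,0,0],[0,0,-0.012,0,0,0],[0,0,-0.008,0,0,0],[0,0,0,0,0,0],[0,0,0,0,0,0]]]'; python3 - <<'E'
from h import *
st(); p,d=grab_frame("side"); cv2.imwrite("pics/s2.png",cv2.resize(p[130:260,180:360],None,fx=4,fy=4,interpolation=cv2.INTER_CUBIC))
E
```

```text
time: 3.32
tool_pos: [0.4715, -0.0252, 0.0471]
tool_rot: [0.0, 1.0, -0.021, 0.0]
contact_force: [-0.3, 0.8, 0.6]
gripper_width: 0.501
grasp_force: 0.0
t 3.3167 tcp [ 0.4715 -0.0252  0.0471] jig [-0.1017 -0.0535] F [-0.3  0.8  0.6] w 0.5014337736087172
tool y,z [-0.042 -0.999  0.   ] [ 0.001 -0.    -1.   ]
```

View pics/s2.png

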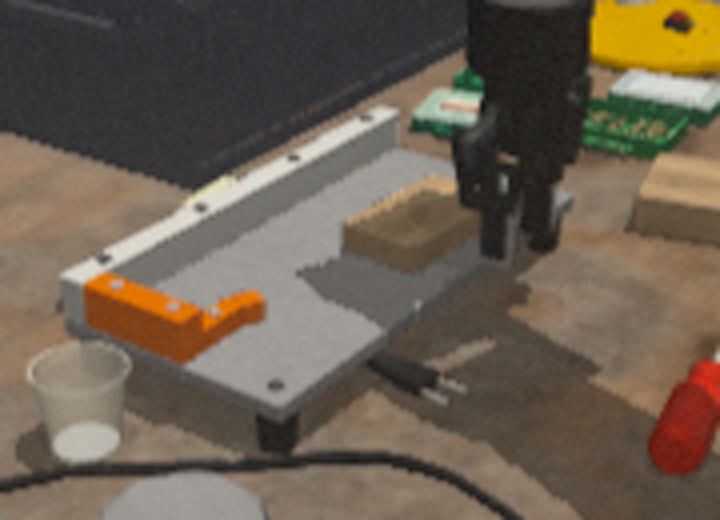

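```bash
python3 -m handwheel '[[[0.007,0.002,-0.001,0,0,0.3],[0.007,0.002,0,0,0,0],[0.007,0.0005,0,0,0,0],[0.006,-0.0002,0,0,0,0],[0.006,-0.0002,0,0,0,0],[0.006,-0.0002,0,0,0,0],[0.006,-0.0002,0,0,0,0],[0.006,-0.0002,0,0,0,0],[0.006,-0.0002,0,0,0,0],[0.006,-0.0002,0,0,0,0],[0.006,-0.0002,0,0,0,0],[0.005,-0.0002,0,0,0,0],[0.004,-0.0001,0,0,0,0],[0.003,-0.0001,0,0,0,0],[0.002,0,0,0,0,0],[0,0,0,0,0,0]]]';python3 -c "
from h import *; st()"
```

```text
time: 4.7
tool_pos: [0.5543, -0.0225, 0.0454]
tool_rot: [0.0, 1.0, -0.018, 0.0]
contact_force: [0.8, -0.5, 0.2]
gripper_width: 0.5
grasp_force: 0.0
t 4.7 tcp [ 0.5543 -0.0225  0.0454] jig [-0.019  -0.0477] F [ 0.8 -0.5  0.2] w 0.5001894913767202
tool y,z [-0.037 -0.999  0.   ] [ 0. -0. -1.]
```

```bash
python3 -m handwheel '[[[0.003,-0.0001,0,0,0,0],[0.003,-0.0001,0,0,0,0],[0.002,-0.0001,0,0,0,0],[0.002,0,0,0,0,0],[0.0015,0,0,0,0,0],[0,0,0,0,0,0]]]'; python3 -m handwheel '[[[0.0015,0,0,0,0,0],[0.0015,0,0,0,0,0],[0,0,0,0,0,0]]]'; python3 -c "
from h import *; st()"
```

```text
time: 5.2
tool_pos: [0.5658, -0.0228, 0.0454]
tool_rot: [0.0, 1.0, -0.018, 0.0]
contact_force: [-0.1, -0.6, -1.2]
gripper_width: 0.499
grasp_force: 0.0
time: 5.45
tool_pos: [0.5686, -0.0228, 0.0453]
tool_rot: [0.0, 1.0, -0.018, 0.0]
contact_force: [0.4, -0.1, -0.1]
gripper_width: 0.502
grasp_force: 0.0
t 5.45 tcp [ 0.5686 -0.0228  0.0453] jig [-0.0047 -0.0474] F [ 0.4 -0.1 -0.1] w 0.5016654988118903
tool y,z [-0.037 -0.999  0.   ] [ 0. -0. -1.]
```

```bash
python3 -m handwheel '[[[0.0015,0,0,0,0,0],[0.0015,0,0,0,0,0],[0,0,0,0,0,0]]]' | grep -E 'pos|force'; python3 - <<'E'
from h import *
st(); p,d=grab_frame("side"); cv2.imwrite("pics/s3.png",cv2.resize(p[140:250,180:340],None,fx=5,fy=5,interpolation=cv2.INTER_CUBIC))
E
```

```text
tool_pos: [0.5691, -0.0227, 0.045]
contact_force: [-9.6, 0.1, 6.8]
grasp_force: 4.6
t 5.7 tcp [ 0.5691 -0.0227  0.045 ] jig [-0.0042 -0.0473] F [-9.6  0.1  6.8] w 0.49555228677635565
tool y,z [-0.036 -0.999  0.   ] [-0.007  0.    -1.   ]
```

View pics/s3.png

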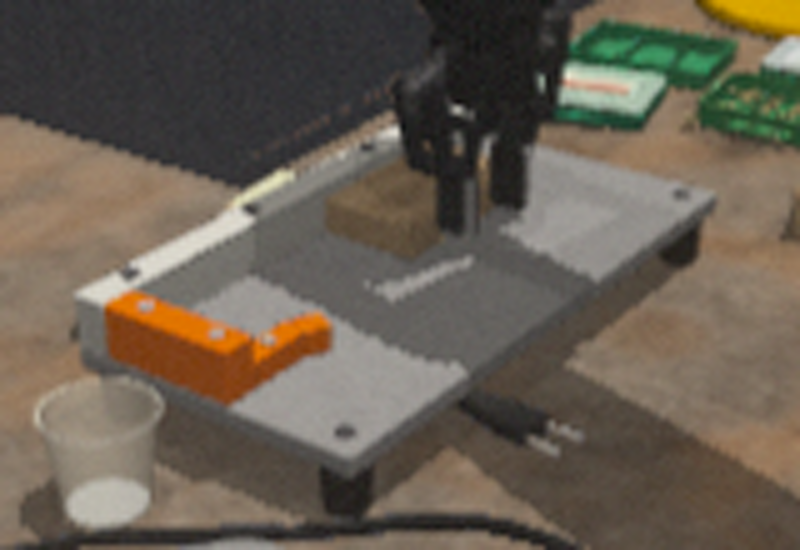

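The block looks flat against the fence (side crop: block at about (400,210), fingers at (450–510,190)). The force rose to about 10 N at the expected position. Next I'll back off, lift, and check from the top.

```bash
python3 -m handwheel '[[[-0.006,0,0,0,0,0],[-0.012,0,0,0,0,0],[-0.015,0,0,0,0,0],[0,-0.01,0.03,0,0,0],[0,-0.03,0.03,0,0,0],[0,-0.03,0.02,0,0,0],[0,-0.03,0,0,0,0],[0,0,0,0,0,0]]]' 0.2| grep -E 'pos|force'; python3 - <<'E'
from h import *
s=st(); print(np.round(s["joint_pos"],2))
p,d=grab_frame("top"); cv2.imwrite("top.png",p);cv2.imwrite("pics/t4.png",cv2.resize(p[145:245,195:355],None,fx=5,fy=5,interpolation=cv2.INTER_CUBIC))
E
```

```text
tool_pos: [0.5401, -0.1269, 0.1278]
contact_force: [0.3, -0.1, -0.5]
grasp_force: 0.0
t 6.4167 tcp [ 0.5401 -0.1269  0.1278] jig [-0.0292 -0.1525] F [ 0.3 -0.1 -0.5] w 0.20102995212973795
tool y,z [-0.041 -0.999  0.004] [ 0.006 -0.004 -1.   ]
[-0.36 -0.03  1.88 -0.    1.29  1.25]
```

View pics/t4.png

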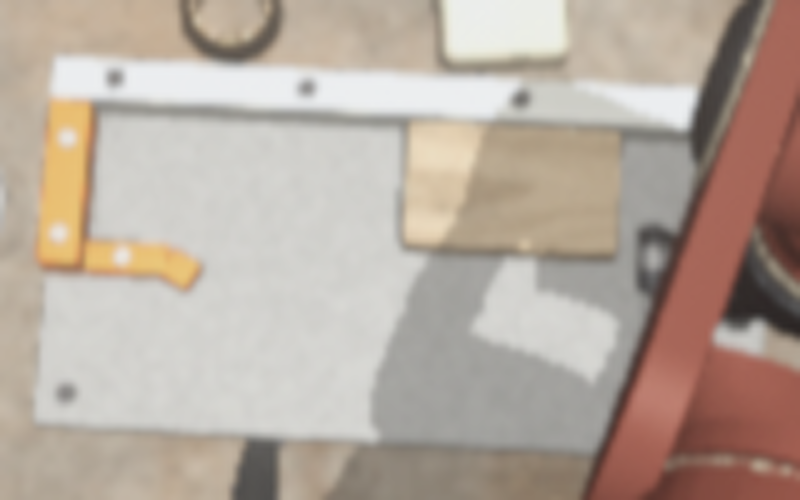

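Top crop: the block is flush along the fence, corners (406,121) to (621,132), well short of the stop at about x = 92. Now I'll turn the tool and go behind its right end.

```bash
python3 -m handwheel '[[[0.0046,0.0015,0,0,0,6.94],[0.0046,0.0015,0,0,0,6.94],[0.0046,0.0015,0,0,0,6.94],[0.0046,0.0015,0,0,0,6.94],[0.0046,0.0015,0,0,0,6.94],[0.0046,0.0015,0,0,0,6.94],[0.0046,0.0015,0,0,0,6.94],[0.0046,0.0015,0,0,0,6.94],[0.0046,0.0015,0,0,0,6.94],[0.0046,0.0015,0,0,0,6.94],[0.0046,0.0015,0,0,0,6.94],[0.0046,0.0015,0,0,0,6.94],[0.0046,0.0015,0,0,0,6.94],[0,0,0,0,0,0],[0,0,0,0,0,0]]]' 0.2| grep -E 'pos|force'; python3 -c "
from h import *; st()"
```

```text
tool_pos: [0.5978, -0.1017, 0.1239]
contact_force: [0.1, -0.2, 0.9]
grasp_force: 0.0
t 7.7167 tcp [ 0.5978 -0.1017  0.1239] jig [ 0.0274 -0.1252] F [ 0.1 -0.2  0.9] w 0.19845372884791468
tool y,z [ 0.999 -0.035 -0.001] [-0.001  0.001 -1.   ]
```

```bash
python3 -m handwheel '[[[0.001,-0.004,-0.02,0,0,0],[0.001,-0.004,-0.02,0,0,0],[0,0,-0.016,0,0,0],[0,0,-0.012,0,0,0],[0,0,-0.007,0,0,0],[0,0,-0.003,0,0,0],[0,0,0,0,0,0],[0,0,0,0,0,0]]]' | grep -E 'pos|force'; python3 -c "
from h import *; st()"
```

```text
tool_pos: [0.6007, -0.1108, 0.0476]
contact_force: [-0.0, -0.5, 0.1]
grasp_force: 0.0
t 8.3833 tcp [ 0.6007 -0.1108  0.0476] jig [ 0.0307 -0.1342] F [-0.  -0.5  0.1] w 0.19878955120496655
tool y,z [ 0.999 -0.033  0.001] [ 0.001 -0.    -1.   ]
```

```bash
python3 -m handwheel '[[[0.0002,0.006,-0.001,0,0,0],[0.0002,0.006,-0.001,0,0,0],[0.0002,0.006,0,0,0,0],[0.0002,0.006,0,0,0,0],[0.0004,0.006,0,0,0,0],[0.0004,0.006,0,0,0,0],[0.0004,0.006,0,0,0,0],[0.0004,0.006,0,0,0,0],[0.0004,0.006,0,0,0,0],[0.0004,0.006,0,0,0,0],[0.0004,0.006,0,0,0,0],[0.0004,0.006,0,0,0,0],[0.0004,0.006,0,0,0,0],[0.0004,0.005,0,0,0,0],[0.0003,0.004,0,0,0,0],[0.0002,0.003,0,0,0,0],[0,0.002,0,0,0,0],[0,0,0,0,0,0]]]' | grep -E 'pos|force'; python3 - <<'E'
from h import *
st(); p,d=grab_frame("top"); cv2.imwrite("top.png",p);cv2.imwrite("pics/t5.png",cv2.resize(p[145:245,195:355],None,fx=5,fy=5,interpolation=cv2.INTER_CUBIC))
E
```

```text
tool_pos: [0.6056, -0.0183, 0.0448]
contact_force: [0.6, 0.3, 0.5]
grasp_force: 0.0
t 9.8833 tcp [ 0.6056 -0.0183  0.0448] jig [ 0.0321 -0.0416] F [0.6 0.3 0.5] w 0.20367219087050475
tool y,z [ 0.999 -0.032  0.   ] [ 0.  0. -1.]
```

View pics/t5.png

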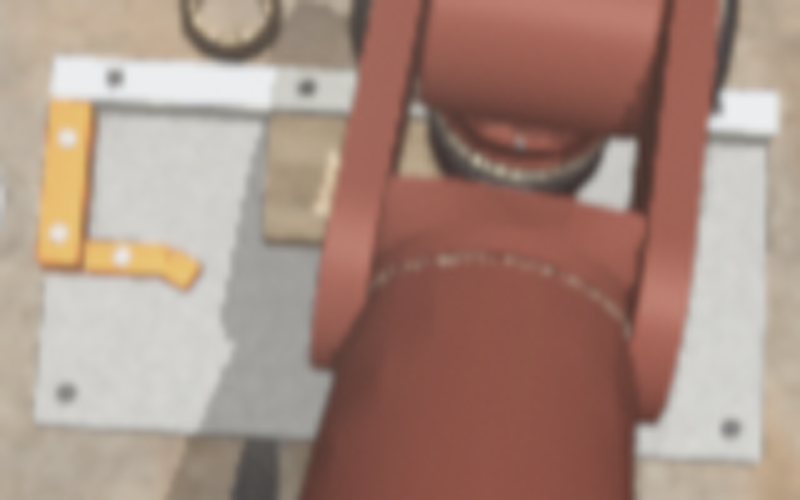

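The block's front end is at crop x≈267, still against the fence. Continuing.

```bash
python3 -m handwheel '[[[0.0003,0.004,0,0,0,-0.2],[0.0003,0.005,0,0,0,0],[0.0003,0.005,0,0,0,0],[0.0003,0.005,0,0,0,0],[0.0003,0.005,0,0,0,0],[0.0003,0.005,0,0,0,0],[0.0003,0.005,0,0,0,0],[0.0003,0.005,0,0,0,0],[0.0003,0.005,0,0,0,0],[0.0003,0.005,0,0,0,0],[0.0003,0.005,0,0,0,0],[0.0003,0.005,0,0,0,0],[0.0003,0.005,0,0,0,0],[0.0002,0.004,0,0,0,0],[0.0002,0.003,0,0,0,0],[0.0001,0.002,0,0,0,0],[0,0.001,0,0,0,0],[0,0,0,0,0,0]]]' | grep -E 'pos|force';python3 -c "
from h import *; st()"
```

```text
tool_pos: [0.61, 0.0555, 0.0448]
contact_force: [-0.5, 0.1, 0.3]
grasp_force: 0.0
t 11.4333 tcp [0.61   0.0555 0.0448] jig [0.0337 0.0324] F [-0.5  0.1  0.3] w 0.20188636990207778
tool y,z [ 0.999 -0.036  0.   ] [ 0.  0. -1.]
```

```bash
python3 -m handwheel '[[[0.0001,0.002,0,0,0,0],[0.0001,0.002,0,0,0,0],[0.0001,0.0015,0,0,0,0],[0.0001,0.0015,0,0,0,0],[0,0,0,0,0,0]]]' | grep -E 'pos|force'; python3 -m handwheel '[[[0,0.0015,0,0,0,0],[0,0.001,0,0,0,0],[0,0,0,0,0,0]]]' | grep -E 'pos|force'
```

```text
tool_pos: [0.6103, 0.0625, 0.0448]
contact_force: [-0.3, -0.4, -0.0]
grasp_force: 0.0
tool_pos: [0.6103, 0.0643, 0.0448]
contact_force: [1.0, -2.6, -0.1]
grasp_force: 1.3
```

```bash
python3 -m handwheel '[[[0.0003,0.001,0,0,0,0],[0.0003,0.001,0,0,0,0],[0,0,0,0,0,0]]]' | grep -E 'pos|force'
```

```text
tool_pos: [0.6104, 0.0644, 0.0448]
contact_force: [-3.1, -10.1, 2.4]
grasp_force: 4.7
```

Firm against the stop. Backing off, clearing the view and checking.

```bash
python3 -m handwheel '[[[0,-0.004,0,0,0,0],[-0.0004,-0.012,0,0,0,0],[-0.0005,-0.02,0,0,0,0],[0,-0.02,0.02,0,0,0],[0,-0.03,0.03,0,0,0],[-0.01,-0.035,0.03,0,0,0],[-0.01,-0.035,0,0,0,0],[-0.01,-0.035,0,0,0,0],[-0.01,-0.035,0,0,0,0],[0,0,0,0,0,0]]]' | grep -E 'pos|force'; python3 - <<'E'
from h import *
st(); p,d=grab_frame("top"); a=cv2.resize(p[145:225,195:295],None,fx=7,fy=7,interpolation=cv2.INTER_CUBIC)
cv2.imwrite("pics/t6.png",a)
p,d=grab_frame("side"); cv2.imwrite("pics/s6.png",cv2.resize(p[160:240,180:290],None,fx=7,fy=7,interpolation=cv2.INTER_CUBIC))
E
```

```text
tool_pos: [0.5698, -0.1602, 0.1212]
contact_force: [0.9, -0.2, -0.1]
grasp_force: 0.0
t 13.1833 tcp [ 0.5698 -0.1602  0.1212] jig [ 0.0017 -0.1846] F [ 0.9 -0.2 -0.1] w 0.2004004127534423
tool y,z [ 0.999 -0.042  0.001] [ 0.001 -0.002 -1.   ]
```

View pics/t6.png

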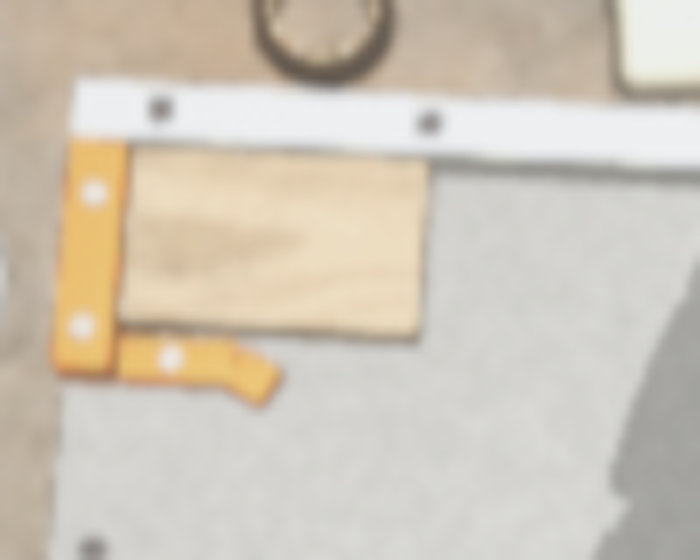

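View pics/s6.png

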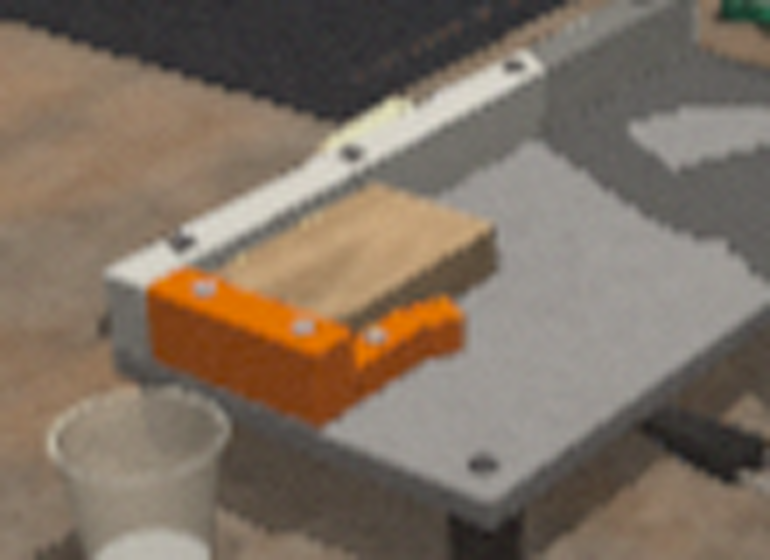

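The top crop (far edge (130,147) to (430,163), left edge meeting the stop at about x = 125) and the side crop both show the block flush to fence and stop. The cup, tape and adapter haven't moved.

```bash
python3 -c "
from plant import *; print(job_done())"
```

```text
the job is handed in; nothing more can be done
None
```

The block was pushed flat against the fence and then slid along it into the corner pocket; the final pictures show it flush to both the fence and the end stop, with the cup, tape and adapter where they were, and I handed the job in at about 13 s.

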